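# Draw the air from the biscuit box at the vacuum station

### The arm

A 7-joint arm with a two-finger parallel gripper is mounted at the origin on a cart in front of the work surface, level with it; the furniture and walls round the work are solid. World frame = base frame: x ahead of the robot, y to its left, z up, the work surface at z = 0. Lengths are in m, angles in rad, forces in N, time in s.
With the tool pointing down it reaches from about 0.425 to 0.925 m from the base axis. Payload 6.8 kg.
Tool frame: the origin (TCP) lies at the very end of the fingers, on their centre line; the grasp point (between the pads) lies 19 mm behind it; z points along the fingers, y is the line along which they close (so a half turn about z gives the same grasp; the last joint's range is limited). The gripper opens to 85 mm and grips with 20 to 120 N. Pads are 22 mm wide; open, the fingers measure 114 mm over their backs; the gripper's body (76 mm by 85 mm) begins 54 mm behind the grasp point. The pads swing forward as they close: fully open they stand 13 mm farther back than shut.
Start: joints at [-1.435, 0.477, 0.022, 1.555, -0.011, 1.109, -0.083], TCP at [0.163, 0.655, 0.231] pointing down, gripper open.
Joint ranges: [-2.96, 2.96], [-0.34, 2.1], [-1.41, 1.46], [0.24, 2.44], [-1.37, 4.51], [0.17, 1.92], [-2.96, 2.96]. Speed limits (rad/s): [2.39, 2.39, 3.14, 3.14, 3.14, 3.14, 3.14].

### API

Orientations are given as a unit quaternion [w, x, y, z].
In Python, from station import bot gives the robot as it stands. The module is installed in compiled form; this text tells all that it offers.
- The arm moves only by the shell command python3 -m jog 'ROWS' [OPENING] [FORCE]. ROWS is JSON, a list of rows, each a list of 4 numbers: the shift along the tool's x, y, z in cm, then the turn about the tool's z in rad. In form: [[x, y, z, spin], ...]. A call has 1 to 20 rows; each row is the pose to reach, as a shift and turn from the pose commanded when the call began, along the tool's axes at that moment; what a row does not reach only later rows make up. A row lasts 1/12 s, in which the tool goes at most 41.7 mm and 7.16 degrees, less where a joint would pass 70% of its speed; a pose out of reach is approached as far as the arm can. A call with a gripper value outside its range is refused whole. OPENING is the closure, from -1 (fully open) to 1 (shut), set as the call begins (- or left out, the last holds). The fingers move at their own pace and stop on an object; FORCE is the grip in N (left out, the last holds). Time passes only in rows, so rows that repeat a pose let the fingers close. It gives the time, the measured TCP pose, the force, the opening and the grip force at its end, in the units of the state.
- bot.get_obs(): the state, without advancing time (a new reading comes with each control period).
- bot.read_camera(name): name is "side" or "top" or "wrist"; returns a dict with "pixels" (400x640x3 uint8, red, green, blue), "depth" (400x640 float32, m along the optical axis (not along the pixel's ray), 0 where there is no reading), "fovy" (degrees; the focal length in pixels is half the picture's height over the tangent of half this angle, whatever the lens; pixels are square), "cx", "cy" (the principal point, pixels), "pose" (4x4, takes a point from camera to world coordinates). Camera axes: x right, y down, z forward; pixel columns grow to the right and rows downward; lengths in m; the calibration is good to about 2 mm. A picture is of the moment at which its call begins.
- bot.hand_in(): hands the job in; it is judged then, once.
The state is a dict: "t": time; "q": joint angles; "joint_vel": joint speeds; "joint_torque": joint torques, N m; "eef_pos": TCP position; "tool_rot": TCP orientation; "contact_force": force on the tool from outside, world axes, zero at the start; "torque": the same for the moment, N m; "gripper_width": opening from 0.0 (shut) to 1.0 (fully open); "grasp_force": force on a finger pad.
Only numpy, scipy, OpenCV 4.12 (cv2) and the standard library are available. Lean on these libraries where they do the work, as an engineer would, in place of code of your own. Each camera call takes 0.05 s, during which the arm holds its last target. There are 200 camera calls.

### The job

Pump the air out of the biscuit box at the vacuum station. Slide the box along the worktop, without lifting it, until the round rubber valve in its lid is centred under the station's rubber bell; then push the spring-return dial down by its black paddle, past the first two clicks right into the third, so that the bell comes down and seats round the valve. The dial springs back when let go and the pump runs only while it is held, so the program finishes while still holding the paddle down; leave the loose things standing round about where they are.

Things in the scene. Friction and masses are not known exactly. Their poses are not given: they have to be found in the camera images.
- station: Vacuum station, fixed: white pump column 80 (x) x 100 (y) x 163 mm high. A white head 56 mm wide, heights 121-161 mm, juts from its front to x = -103 mm, the bell under it at x = -85 mm, y = 0, 45 mm ahead of the column; gauge and hose on top reach 187 mm. Dial on the column's +y side, hinge axis along y at x = 0, z = 132 mm. Origin: column centre on the worktop; -x is the front, z up.
- bell: Black rubber bell, an upside-down cup under the head: mouth 40 mm outside, 32 mm inside, 8 mm deep. Origin: centre of its mouth; z up. Mouth at 86 mm height with the dial up; the dial drives it straight down, 33 mm per rad. It meets the lid (62 mm) near 0.72 rad, then gives on its own spring (2 N + 0.5 N/mm). It seats round the valve if their centres are within 6 mm.
- dial (a joint): Spring-return dial, rad: 0 = up at rest (paddle slants 0.45 rad up, to the front); grows as the paddle goes down. Clicks at 0.3, 0.6, 0.9; hard stop at 0.95, so the third click is practically the end of travel. At the paddle it takes 2.5 N to start, 2 to 6 N on the way (rising before each click, easing into it), about 7 N to stay in the third. Let go, it returns to 0 from anywhere.
- dial_pad (a point): Where to press: middle of the top of the dial's black ribbed paddle, 34 mm long (station x), 26 mm wide, 12 mm thick, 86 mm from the hinge axis, 70 mm to +y of the station's middle. Height about 175 mm at rest, 100 mm at the third click; its x stays within 15 mm. Nothing stands over it: press straight down with closed fingers.
- food_box: Biscuit box, loose, 0.4 to 0.75 kg: clear tub of biscuits, grey lid clamped on (one piece); its smooth base slides easily (friction 0.2 to 0.3). 180 mm long (x; 186 over clamps), 110 wide (y; 116 over clamps), lid top at 62 mm. Origin: centre of its underside; valve towards +x, grip rib towards -x. It starts to the right of the station, valve end away from the robot within about 0.4 rad.
- valve (a point): Top centre of the round black rubber valve on the lid, 19 mm wide, 5 mm proud of the lid, on a flat white disc 47 mm wide; in the box's frame at x = +60 mm, y = 0, z = 67 mm.
- grip_rib (a point): Top middle of the grip rib on the lid, by which to take the box: a raised grey bar 50 mm long (box x), 14 mm wide (box y), 18 mm high above the lid, its middle at x = -55 mm, y = 0 in the box's frame (115 mm from the valve), top at 80 mm. Grasp it from above with the fingers closing along the box's y, tips just above the lid.
- glass: Bystander, loose: clear drinking glass, 71 mm wide, 140 mm high. Origin: centre of its underside; to be left where it is.
- spice_jar: Bystander, loose: spice jar with a green cap, 46 mm wide, 106 mm high. Origin: centre of its underside; to be left where it is.
- jam_jar: Bystander, loose: jam jar with a yellow lid, 71 mm wide, 110 mm high. Origin: centre of its underside; to be left where it is.
- onion: Bystander, loose: brown onion, about 75 mm. Origin: centre of its underside; to be left where it is.
- salt_shaker: Bystander, loose: glass salt shaker with a grey top, 44 mm wide, 90 mm high. Origin: centre of its underside; to be left where it is.

How it is judged:
On the way, in this order (a step that is already met when the one before it is completed fails the run):
1. the box stands still on the worktop with its valve centred under the bell (horizontal distance between valve and bell below 0.006 m and linear speed of food_box below 0.01 m/s and height (world z) of food_box below 0.005 m), for 0.3 s.
2. the dial is pushed down into its third click and the bell presses on the lid round the valve (value of joint dial above 0.82 rad and contact force between bell and food_box above 1.5 N and horizontal distance between valve and bell below 0.006 m), for 0.5 s.
At the end, for the whole second after the job is handed in: Through the last second the fingers hold the dial in its third click (over 0.82 rad, over 2 N), the bell presses the lid (over 1.5 N, mouth within 3 mm of it) with its axis within 6 mm of the valve's centre, and the box stands on the worktop, untouched by the fingers (all of step 2 and contact force between the fingers and station above 2 N and z of bell in the frame of food_box below 0.065 m and height (world z) of food_box below 0.005 m and contact force between the fingers and food_box below 0.1 N); the arm keeps its last pose, push and grip.
It fails at once if the box is lifted more than 20 mm off the worktop or tipped (height (world z) of food_box above 0.02 m or angle between food_box's own z axis and vertical above 0.2 rad).
It fails at once if a bystander is shifted more than 30 mm (distance of any of glass, spice_jar, jam_jar, onion, salt_shaker from where it was at the start of the episode above 0.03 m).
It also fails if it takes over 64 s, if anything falls off the work surface, if the arm or the gripper's body presses on something with over 40 N, if the wrist force passes 120 N, or if a joint passes its speed limit or range.

## Working session

There is one attempt and no reset: what is moved stays moved. The work goes in short steps, Python scripts to look and compute and a shell command to move; the robot and the scene stay as the last step left them, time stands still between calls to the robot, and variables do not carry over. Pictures are saved under pics/ and viewed, at most 10 in all, crops included, and the job is handed in when it is done.

```bash
mkdir -p pics; cat > h.py <<'E'
from station import bot
import numpy as np, cv2
def cam(n):
    d=bot.read_camera(n); h=d["pixels"].shape[0]
    d["f"]=h/2/np.tan(np.radians(d["fovy"])/2); return d
def pts(d):
    z=d["depth"]; v,u=np.mgrid[:z.shape[0],:z.shape[1]]
    P=np.stack([(u-d["cx"])/d["f"]*z,(v-d["cy"])/d["f"]*z,z],-1)
    W=P@d["pose"][:3,:3].T+d["pose"][:3,3]; W[z==0]=np.nan; return W
def ray(d,u,v,h):
    r=d["pose"][:3,:3]@np.array([(u-d["cx"])/d["f"],(v-d["cy"])/d["f"],1]); o=d["pose"][:3,3]
    return o+r*(h-o[2])/r[2]
E
python3 - <<'E'
from h import *
o=bot.get_obs(); print(o["t"],o["eef_pos"],o["tool_rot"],o["contact_force"])
for n in("top","side"):
    d=cam(n); cv2.imwrite(f"pics/{n}0.png",d["pixels"][:,:,::-1]); np.save(n+"0.npy",pts(d)); print(n,d["pose"].round(3).tolist(),d["f"],d["cx"],d["cy"])
E
```

```text
0.0 [0.16282707 0.65444555 0.23032981] [-2.50393064e-05  1.21589787e-01  9.92580013e-01 -9.17042957e-04] [-0.04382133  0.42864568 -1.03608173]
top [[-0.006, -0.993, 0.116, 0.449], [-1.0, 0.005, -0.008, -0.006], [0.008, -0.116, -0.993, 1.182], [0.0, 0.0, 0.0, 1.0]] 403.58625625057766 313.7832474489238 201.5800301499973
side [[-0.973, -0.107, 0.204, 0.422], [-0.229, 0.524, -0.82, 0.703], [-0.019, -0.845, -0.535, 0.59], [0.0, 0.0, 0.0, 1.0]] 366.2678153189971 323.0627047733793 200.83411806942024
```

View pics/top0.png

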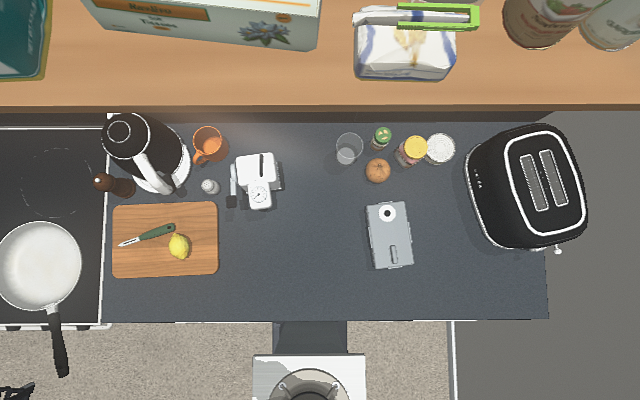

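View pics/side0.png

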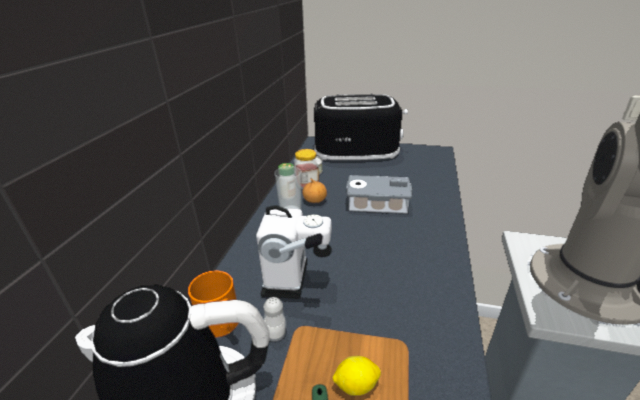

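The top view shows the station at about (258,180) with its black paddle at (232,200). The box valve is at (388,213) and its rib at (393,252). Behind the box stand the glass (348,148), onion (377,170), and jars (382,137) and (413,150). The salt shaker is at (210,186). The side view agrees with this.

```bash
python3 - <<'E'
from h import *
im=cv2.imread("pics/top0.png"); W=np.load("top0.npy")
a=im[140:220,215:295]; b=im[190:280,355:430]
a=cv2.resize(a,(400,400),interpolation=cv2.INTER_CUBIC);b=cv2.resize(b,(400,480),interpolation=cv2.INTER_CUBIC)
c=np.zeros((480,800,3),np.uint8);c[:400,:400]=a;c[:,400:]=b;cv2.imwrite("pics/c0.png",c)
hsv=cv2.cvtColor(im,cv2.COLOR_BGR2HSV)
def reg(m,name):
    P=W[m]; 
    if len(P)<4: print(name,"none");return
    r=cv2.minAreaRect(P[:,:2].astype(np.float32)); print(name,len(P),np.nanmedian(P,0).round(4),[np.round(x,4) for x in r])
v,u=np.mgrid[:400,:640]
box=lambda x0,x1,y0,y1:(u>=x0)&(u<x1)&(v>=y0)&(v<y1)
B=box(355,430,190,280); z=W[...,2]
reg(B&(z>.05)&(z<.075),"lid"); reg(B&(z>.073)&(z<.09),"rib")
wh=(hsv[...,2]>200)&(hsv[...,1]<40)
reg(B&wh,"disc")
S=box(222,290,140,215)
for lo,hi in((.15,.158),(.158,.166),(.166,.2)): reg(S&(z>lo)&(z<hi),f"st{lo}")
reg(box(222,240,160,212)&(z>.1),"dial")
reg(box(222,240,190,212)&(hsv[...,2]<60)&(z>.05),"pad")
E
```

```text
lid 2544 [ 0.4889 -0.2217  0.0624] [array([ 0.4883, -0.2249]), array([0.1859, 0.1165]), np.float64(6.4959)]
rib 102 [ 0.4338 -0.231   0.0795] [array([ 0.4749, -0.2262]), array([0.1325, 0.0148]), np.float64(7.6015)]
disc 234 [ 0.5443 -0.2194  0.0627] [array([ 0.4847, -0.2335]), array([0.1052, 0.1881]), np.float64(77.779)]
st0.15 240 [0.6166 0.1539 0.1556] [array([0.6232, 0.142 ]), array([0.1429, 0.1204]), np.float64(7.2485)]
st0.158 1273 [0.6406 0.138  0.1628] [array([0.6239, 0.143 ]), array([0.142 , 0.1176]), np.float64(4.9935)]
st0.166 472 [0.5926 0.1326 0.1692] [array([0.6209, 0.1493]), array([0.0975, 0.1536]), np.float64(77.2081)]
dial 421 [0.6196 0.1902 0.1623] [array([0.6167, 0.1908]), array([0.0296, 0.1263]), np.float64(86.2597)]
pad none
```

View pics/c0.png

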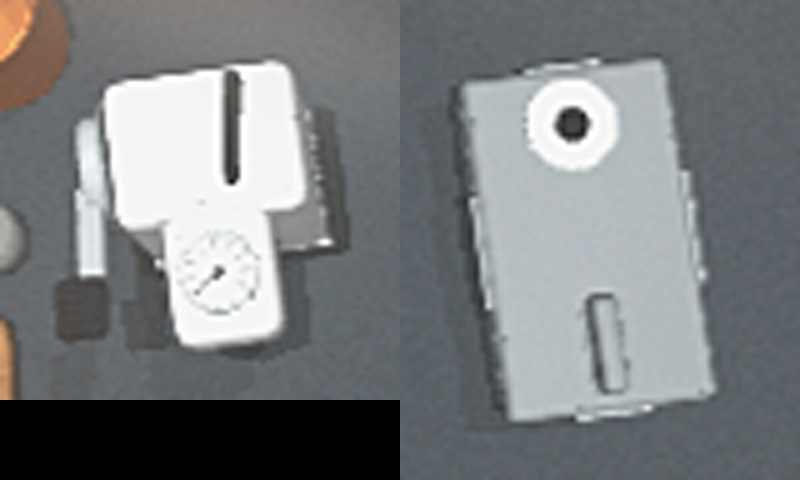

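The crop shows the station's square column top, the head with its gauge, and the paddle lower left. The valve is centred on its disc at crop (572,124) and the rib at (608,343). Next I'll compute the metric poses.

```bash
cat >> h.py <<'E'
def T(): 
    o=bot.get_obs(); from scipy.spatial.transform import Rotation as R
    q=o["tool_rot"]; return o,R.from_quat([q[1],q[2],q[3],q[0]]).as_matrix()
def to_tool(p): # cm shift in tool axes to reach world p
    o,M=T(); return (M.T@(np.array(p)-o["eef_pos"])*100).round(2)
E
python3 - <<'E'
from h import *
d=cam("top"); im=d["pixels"]; W=pts(d); z=W[...,2]; g=im.max(2)
hsv=cv2.cvtColor(im,cv2.COLOR_RGB2HSV); v,u=np.mgrid[:400,:640]
box=lambda x0,x1,y0,y1:(u>=x0)&(u<x1)&(v>=y0)&(v<y1)
def blob(m,name,h):
    n,l,s,c=cv2.connectedComponentsWithStats(m.astype(np.uint8)); i=1+s[1:,4].argmax()
    p=ray(d,*c[i],h); print(name,s[i],p.round(4)); return p,l==i
vp,_=blob(box(380,396,205,222)&(g<90),"valve",.067)
wp,_=blob(box(375,402,200,227)&(hsv[...,2]>215),"disc",.063)
rp,_=blob(box(380,405,240,268)&(z>.073),"rib",.080)
print("box yaw",np.arctan2(*(wp-rp)[1::-1]))
# station outline
m=box(232,282,150,212)&(hsv[...,1]<40)&(hsv[...,2]>150)&(z>.15)
R=lambda u,v,h=.162: ray(d,u,v,h)[:2]
L=[];Rr=[]
for r in range(150,212):
    c=np.where(m[r])[0]
    if len(c)>8: print(r,c.min(),c.max(),R(c.min()-.5,r).round(4),R(c.max()+.5,r).round(4))
for n,b in (("glass",(335,362,130,165)),):
    pass
hm=(W[...,0]>.5)&box(330,460,120,190)&(z>.03); print("bystander min x",np.nanmin(W[hm][:,0]))
o,M=T(); print(M.round(3).tolist())
pm=box(222,240,192,212)&(hsv[...,2]<80)
print("pad depth",np.nanmedian(W[box(228,236,197,206)],0)); blob(box(226,239,194,210)&(g<70),"pad",.173)
E
```

```text
valve [385 210   5   6  25] [ 0.5472 -0.2182  0.067 ]
disc [379 205  17  17 192] [ 0.5477 -0.2189  0.063 ]
rib [390 245   8  19  99] [ 0.4333 -0.2308  0.08  ]
box yaw 0.10391165495005618
153 260 271 [0.6954 0.1247] [0.6953 0.0938]
154 253 272 [0.6929 0.1428] [0.6926 0.0912]
155 246 273 [0.6903 0.1607] [0.69   0.0886]
156 239 273 [0.6878 0.1787] [0.6874 0.0886]
157 237 273 [0.6852 0.1838] [0.6847 0.0886]
158 236 273 [0.6825 0.1863] [0.6821 0.0886]
159 236 273 [0.6799 0.1863] [0.6795 0.0886]
160 235 273 [0.6773 0.1888] [0.6769 0.0886]
161 235 273 [0.6747 0.1888] [0.6742 0.0886]
162 236 273 [0.6721 0.1862] [0.6716 0.0885]
163 234 273 [0.6695 0.1913] [0.669  0.0885]
164 232 274 [0.6669 0.1964] [0.6664 0.0859]
165 232 274 [0.6643 0.1963] [0.6637 0.0859]
166 232 274 [0.6616 0.1963] [0.6611 0.0859]
167 232 274 [0.659  0.1962] [0.6585 0.0859]
168 232 274 [0.6564 0.1962] [0.6559 0.0859]
169 232 274 [0.6538 0.1961] [0.6533 0.0859]
170 232 275 [0.6512 0.1961] [0.6507 0.0833]
171 232 275 [0.6486 0.196 ] [0.6481 0.0833]
172 232 275 [0.646 0.196] [0.6455 0.0833]
173 232 275 [0.6434 0.1959] [0.6429
[... 1043 characters left out ...]
16] [0.5809 0.0957]
198 249 270 [0.5786 0.1516] [0.5783 0.0957]
199 249 270 [0.576  0.1516] [0.5757 0.0957]
200 249 270 [0.5735 0.1516] [0.5732 0.0956]
201 249 270 [0.5709 0.1515] [0.5706 0.0956]
202 249 270 [0.5683 0.1515] [0.568  0.0956]
203 250 270 [0.5658 0.1489] [0.5655 0.0956]
204 250 270 [0.5632 0.1489] [0.5629 0.0956]
205 250 270 [0.5606 0.1489] [0.5604 0.0956]
206 250 269 [0.5581 0.1488] [0.5578 0.0981]
207 251 266 [0.5555 0.1463] [0.5553 0.1057]
208 251 260 [0.553  0.1462] [0.5528 0.1209]
bystander min x 0.6389971786288284
[[-0.97, 0.241, -0.0], [0.241, 0.97, -0.001], [-0.0, -0.001, -1.0]]
pad depth [0.56938784 0.19193069 0.17666767]
pad [235 197   1   1   1] [0.5799 0.1839 0.173 ]
```

```bash
python3 -m jog '[[-34,-17.8,-2,0],[-34,-17.8,-2,0],[-34,-17.8,-2,0],[-34,-17.8,-2,0],[-34,-17.8,-2,0],[-34,-17.8,-2,0],[-34,-17.8,-2,0],[-34,-17.8,-2,0],[-34,-17.8,-2,0],[-34,-17.8,-2,0],[-44.6,-56.3,-2,0],[-44.6,-56.3,-2,0],[-44.6,-56.3,-2,0],[-44.6,-56.3,-2,0],[-44.6,-56.3,-2,0],[-44.6,-56.3,-2,0],[-44.6,-56.3,-2,0],[-44.6,-56.3,-2,0],[-44.6,-56.3,-2,0],[-44.6,-56.3,-2,0]]' -1 30
python3 -c "
from h import *
o,M=T();print(o['q'].round(2),M.round(3).tolist(),to_tool([.4333,-.2308,.2]))"
```

```text
t: 1.82
eef_pos: [0.4591, -0.0036, 0.2514]
tool_rot: [0.0, 0.124, 0.992, -0.0]
contact_force: [0.3, -0.0, -0.5]
gripper_width: 1.0
grasp_force: 0.0
[-0.48  0.09  0.38  2.05 -0.04  1.01  1.24] [[-0.969, 0.246, 0.0], [0.246, 0.969, -0.001], [-0.0, -0.001, -1.0]] [ -3.08 -22.65   5.16]
```

```bash
python3 -m jog '[[-3.1,-22.6,5,-0.353],[-3.1,-22.6,5,-0.353],[-3.1,-22.6,5,-0.353],[-3.1,-22.6,5,-0.353],[-3.1,-22.6,5,-0.353],[-3.1,-22.6,5,-0.353],[-3.1,-22.6,5,-0.353],[-3.1,-22.6,5,-0.353],[-3.1,-22.6,5,-0.353],[-3.1,-22.6,5,-0.353]]'
python3 - <<'E'
from h import *
o,M=T();print(o['q'].round(2),M.round(3).tolist(),to_tool([.4333,-.2308,.066]))
d=cam("wrist");cv2.imwrite("pics/w1.png",d["pixels"][:,:,::-1]);W=pts(d);m=(W[...,2]>.073)&(W[...,2]<.086)
n,l,s,c=cv2.connectedComponentsWithStats(m.astype(np.uint8))
for i in range(1,n):
    if s[i,4]>100: p=W[l==i]; print(s[i],c[i],cv2.minAreaRect(p[:,:2].astype(np.float32)),np.median(p,0))
E
```

```text
t: 2.65
eef_pos: [0.4359, -0.2241, 0.2013]
tool_rot: [0.0, -0.056, 0.998, 0.0]
contact_force: [0.4, 1.0, -0.3]
gripper_width: 1.0
grasp_force: 0.0
[-0.11  0.22  0.53  2.05 -0.14  0.91  2.18] [[-0.994, -0.111, 0.0], [-0.111, 0.994, 0.001], [-0.0, 0.001, -1.0]] [ 0.34 -0.65 13.53]
[299 161  15  51 718] [306.27437326 185.64345404] ((0.43233662843704224, -0.23472009599208832), (0.04898117855191231, 0.013622029684484005), 6.239223480224609) [ 0.43055913 -0.23441159  0.08060863]
[   0  184   76  134 1843] [ 39.07759088 249.03852415] ((0.5317559838294983, -0.4996333122253418), (0.15004244446754456, 0.012409832328557968), 21.18675422668457) [ 0.52611091 -0.49805639  0.07962878]
```

View pics/w1.png

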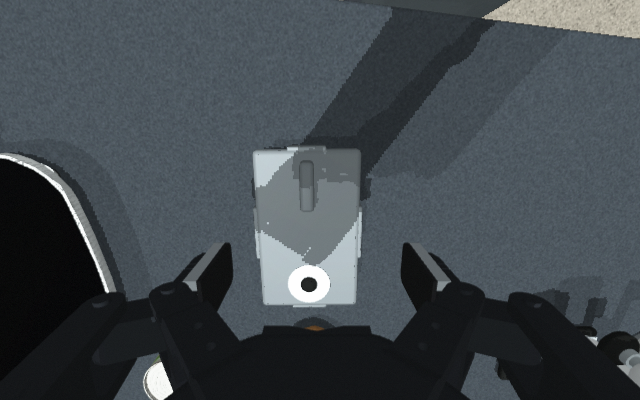

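The wrist view shows the rib at (306,186), between and ahead of the fingers, and the valve at (309,284). The path down is clear.

```bash
python3 -m jog '[[0.3,-0.75,4,0],[0.3,-0.75,8,0],[0.3,-0.75,11,0],[0.3,-0.75,12,0],[0.3,-0.75,13,0],[0.3,-0.75,13.5,0],[0.3,-0.75,13.5,0],[0.3,-0.75,13.5,0]]' -1
python3 -m jog '[[0,0,0,0],[0,0,0,0],[0,0,0,0],[0,0,0,0],[0,0,0,0],[0,0,0,0],[0,0,0,0],[0,0,0,0],[0,0,0,0],[0,0,0,0]]' 1 40
python3 - <<'E'
from h import *
o,M=T();print(o['q'].round(2),M.round(3).tolist(),to_tool([.45,.11,.066]))
E
```

```text
t: 3.37
eef_pos: [0.4343, -0.2337, 0.0674]
tool_rot: [0.001, -0.055, 0.998, -0.0]
contact_force: [0.0, 0.3, 0.8]
gripper_width: 1.001
grasp_force: 0.0
t: 4.2
eef_pos: [0.4333, -0.2336, 0.0666]
tool_rot: [0.0, -0.055, 0.999, 0.0]
contact_force: [-1.5, 0.2, 6.1]
gripper_width: 0.148
grasp_force: 39.5
[ 0.02  0.45  0.44  2.14 -0.33  0.61  2.36] [[-0.994, -0.109, 0.0], [-0.109, 0.994, 0.0], [-0.0, 0.0, -1.0]] [-5.41 33.97  0.06]
```

```bash
python3 -m jog '[[0,0.5,-0.03,0],[0,1.5,-0.03,0],[0,3,-0.03,0],[0,5,-0.03,0],[0,7,-0.03,0],[0,9,-0.03,0],[0,11,-0.03,0],[0,13,-0.03,0],[0,15,-0.03,0],[0,17,-0.03,0],[0,19,-0.03,0],[0,21,-0.03,0],[0,23,-0.03,0],[0,25,-0.03,0],[0,27,-0.03,0],[0,29,-0.03,0],[0,31,-0.03,0],[0,32.5,-0.03,0],[0,33.5,-0.03,0],[0,33.8,-0.03,0]]'
python3 -m jog '[[-0.5,0,0,0],[-1,0,0,0],[-1.5,0,0,0],[-2,0,0,0],[-2,0,0,0],[-2,0,0,0]]'
python3 - <<'E'
from h import *
o,M=T();print(o['q'].round(2),M.round(3).tolist())
for n in("top","side"):
    d=cam(n); cv2.imwrite(f"pics/{n}2.png",d["pixels"][:,:,::-1]); np.save(n+"2.npy",pts(d))
a=cv2.imread("pics/top2.png")[160:280,200:320]; b=cv2.imread("pics/side2.png")[180:300,240:400]
c=np.zeros((400,800,3),np.uint8); c[:,:400]=cv2.resize(a,(400,400)); c[:300,400:]=cv2.resize(b,(400,300)); cv2.imwrite("pics/c2.png",c)
E
```

```text
t: 5.87
eef_pos: [0.3958, 0.1038, 0.0666]
tool_rot: [-0.0, -0.056, 0.998, 0.0]
contact_force: [-0.4, -5.1, 3.2]
gripper_width: 0.152
grasp_force: 40.2
t: 6.37
eef_pos: [0.4149, 0.1043, 0.0666]
tool_rot: [-0.001, -0.054, 0.999, 0.0]
contact_force: [-4.9, -0.1, 8.2]
gripper_width: 0.149
grasp_force: 40.8
[-0.76  0.37  0.43  2.28 -0.29  0.55  1.58] [[-0.994, -0.109, -0.003], [-0.109, 0.994, 0.0], [0.003, 0.001, -1.0]]
```

View pics/c2.png

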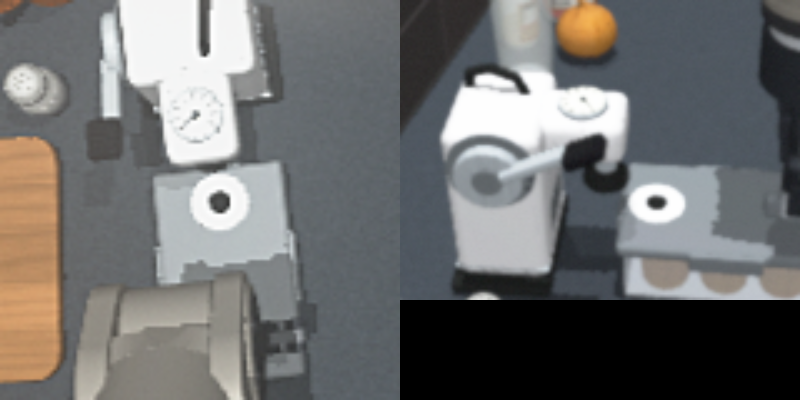

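Top view: the valve is just ahead of the head, at crop (220,203), i.e. pixel (266,221). Side view: the bell is under the head at crop (606,178), i.e. pixel (322,251), with the valve at (656,203), i.e. pixel (342,261). The offset can now be measured.

```bash
python3 - <<'E'
from h import *
v,u=np.mgrid[:400,:640]
o,M=T(); print(o["eef_pos"])
for n,vb,db in(("top",(258,274,213,229),(252,282,208,234)),("side",(335,350,256,267),(328,356,250,274))):
    d=cam(n); im=d["pixels"]; g=im.max(2); W=pts(d)
    bx=lambda b:(u>=b[0])&(u<b[1])&(v>=b[2])&(v<b[3])
    m=bx(vb)&(g<100); n_,l,s,c=cv2.connectedComponentsWithStats(m.astype(np.uint8)); i=1+s[1:,4].argmax()
    print(n,"valve",c[i],s[i],ray(d,*c[i],.066).round(4))
    m=bx(db)&(im.min(2)>185); n_,l,s,c=cv2.connectedComponentsWithStats(m.astype(np.uint8)); i=1+s[1:,4].argmax()
    cnt,_=cv2.findContours((l==i).astype(np.uint8),cv2.RETR_EXTERNAL,cv2.CHAIN_APPROX_NONE); q=cnt[0][:,0]
    e=cv2.minEnclosingCircle(np.array([ray(d,*x,.063)[:2] for x in q],np.float32)); print("disc",s[i],e)
    if n=="side":
        B=bx((308,338,236,262))&(g<70)&(W[...,2]>.08)&(W[...,2]<.13)
        P=W[B]; print("bell pts",len(P),np.percentile(P,[2,50,98],axis=0).round(4))
        cs=np.where(B); print(cs[1].min(),cs[1].max(),cs[0].min(),cs[0].max())
        for r in range(cs[0].min(),cs[0].max()+1):
            k=np.where(B[r])[0]
            if len(k)>3: print(r,k.min(),k.max(),W[r,k[len(k)//2]].round(4), ray(d,k.min()-.5,r,.086)[:2].round(4),ray(d,k.max()+.5,r,.086)[:2].round(4))
E
```

```text
[0.41486669 0.10431038 0.06656397]
top valve [265.59259259 220.18518519] [263 218   6   6  27] [0.5286 0.1184 0.066 ]
disc [257 212  19  18 219] ((0.529444694519043, 0.11835537850856781), 0.025799410417675972)
side valve [342.  260.5] [339 259   7   4  24] [0.5283 0.1222 0.066 ]
disc [331 253  23  17 261] ((0.5280090570449829, 0.11965669691562653), 0.02587355300784111)
bell pts 145 [[0.5534 0.1166 0.0866]
 [0.5667 0.1351 0.0944]
 [0.5864 0.1419 0.0999]]
314 330 245 256
246 316 330 [0.5584 0.1216 0.0999] [0.5887 0.1106] [0.557 0.104]
247 314 330 [0.56   0.1241 0.099 ] [0.592  0.1148] [0.5563 0.1072]
248 314 330 [0.5613 0.128  0.0993] [0.5912 0.118 ] [0.5556 0.1105]
249 314 330 [0.5644 0.133  0.1001] [0.5904 0.1212] [0.5549 0.1137]
250 314 330 [0.5679 0.1362 0.0995] [0.5895 0.1244] [0.5542 0.1169]
251 314 330 [0.568  0.1361 0.0967] [0.5887 0.1275] [0.5535 0.1201]
252 314 330 [0.5672 0.1392 0.0967] [0.5879 0.1307] [0.5528 0.1233]
253 314 329 [0.5672 0.1395 0.0943] [0.5871 0.1338] [0.5542 0.1268]
254 315 329 [0.5667 0.1419 0.0937] [0.5843 0.1365] [0.5535 0.13  ]
255 316 328 [0.5666 0.1421 0.0912] [0.5814 0.1391] [0.5549 0.1335]
256 318 326 [0.567  0.1411 0.0876] [0.5766 0.1413] [0.5583 0.1374]
```

```bash
python3 -m jog '[[-0.5,0,0,0],[-1,0,0,0],[-1.5,0,0,0],[-2,0,0,0],[-2.5,0,0,0],[-3,0,0,0],[-3.5,0,0,0],[-4,0,0,0],[-4.25,0,0,0],[-4.25,0,0,0],[-4.25,0,0,0],[-4.25,0,0,0]]'
python3 - <<'E'
from h import *
d=cam("top");b=cam("side");w=cam("wrist")
c=np.zeros((600,800,3),np.uint8); c[:300,:400]=cv2.resize(d["pixels"][160:250,210:330],(400,300)); c[:300,400:]=cv2.resize(b["pixels"][210:285,280:380],(400,300)); c[300:,:480]=cv2.resize(w["pixels"],(480,300)); cv2.imwrite("pics/c3.png",c[:,:,::-1])
v,u=np.mgrid[:400,:640]; im=b["pixels"]
m=(u>305)&(u<350)&(v>240)&(v<285)&(im.min(2)>185)&(pts(b)[...,2]<.075)
print(m.sum(), u[m].min(),u[m].max(),v[m].min(),v[m].max()); P=np.array([ray(b,x,y,.063)[:2] for x,y in zip(u[m],v[m])]); print(P.min(0),P.max(0))
o,M=T();print(o["eef_pos"],M.round(3).tolist())
E
```

```text
t: 7.57
eef_pos: [0.4567, 0.1087, 0.0666]
tool_rot: [-0.002, -0.054, 0.999, 0.0]
contact_force: [-5.5, -0.6, 9.0]
gripper_width: 0.148
grasp_force: 41.0
52 315 334 254 284
[0.54655244 0.10312581] [0.56888777 0.19799591]
[0.45675318 0.10871472 0.06657752] [[-0.994, -0.108, -0.003], [-0.108, 0.994, 0.0], [0.003, 0.001, -1.0]]
```

View pics/c3.png

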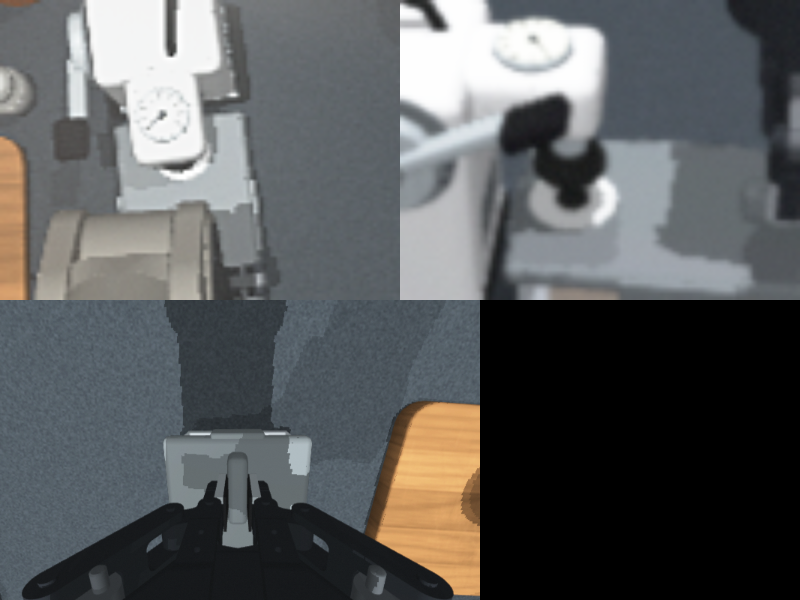

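The valve disc sits under the bell: in the side crop the disc spans x about 528–620 and the bell about 535–606. A finer measurement follows.

```bash
python3 - <<'E'
from h import *
b=cam("side"); im=b["pixels"].astype(int); g=im.max(2)
for r in range(246,268): print(r," ".join(f"{x:3d}" for x in g[r,308:340]))
for n,uu,vv,h in (("disc L",312,260,.063),("disc R",335,260,.063),):
    print(n,ray(b,uu,vv,h))
from numpy.linalg import inv
def proj(p): q=inv(b["pose"])@np.r_[p,1]; return (b["cx"]+b["f"]*q[0]/q[2],b["cy"]+b["f"]*q[1]/q[2])
C=np.array([.571,.124])
for r,h in((.02,.086),(.0235,.0625),(.0095,.067)):
    P=np.array([proj([*(C+r*np.array([np.cos(t),np.sin(t)])),h]) for t in np.linspace(0,6.28,60)]); print(r,P.min(0),P.max(0))
E
```

```text
246  27  26  30  29  34  40  24  25  26  51 101 134 142 145 147 144 145 134 100  45  31  56 105 150 171 171 172 170 167 164 162 163
247  27  34  44  58  87  88  38  22  28  43  88 126 141 146 147 146 140 121  80  39  28  35  66 128 167 172 174 173 172 172 172 172
248  52  63  77  83 102  94  38  27  29  30  57  87 110 124 129 121 104  79  51  32  26  32  52 110 157 172 172 173 173 172 173 173
249  84  87  91  94  96  79  36  27  25  29  32  44  62  78  78  73  55  37  34  30  26  28  45 100 152 170 173 173 171 172 173 173
250  95  94  96  98  94  64  30  24  27  27  25  32  32  37  37  37  32  32  27  26  28  30  48 101 151 170 171 174 173 172 173 173
251  92  95  95 100  92  66  34  29  31  28  31  28  30  32  29  31  33  32  29  31  28  33  46 101 150 172 172 173 173 172 172 172
252  94  95  93  96  95  74  36  32  28  31  27  27  32  32  29  29  32  30  30  27  29  33  59 119 162 171 172 171 173 172 171 173
253  94  92  93  94 102  89  54  34  29  31  29  31  32  31  30  31  30  30  28  28  32  52 101 149 170 173 171 173 171 172 172 172
254  91  95 100 101 108 104  91  66  40  28 
[... 1371 characters left out ...]
 218 181 158 161 172 173 172 174 173
265  95  90  90  91  91  94 107 126 144 159 166 167 169 170 169 170 170 169 168 174 213 233 216 172 156 155 158 165 171 171 172 173
266  93  87  91  93  97  95  95  97 109 127 147 157 164 166 166 164 166 164 156 154 178 186 173 157 150 155 159 167 171 171 173 172
267  92  95  97 115 130 119  98 100  98 104 116 125 127 131 131 131 132 142 151 150 156 156 153 153 151 153 161 170 170 172 172 174
disc L [0.5920272 0.1306909 0.063    ]
disc R [0.54380505 0.12043986 0.063     ]
0.02 [312.58661445 245.03570057] [331.48447398 257.35185599]
0.0235 [311.3384972  252.34782433] [333.19097666 267.01623889]
0.0095 [317.78822011 254.97672528] [326.65111448 260.88885608]
```

Measured residual: the valve is about 1.7 mm short of the bell and up to 1 mm to the left. I'll nudge it, release and rise.

```bash
python3 -m jog '[[-0.08,-0.03,0,0],[-0.17,-0.05,0,0],[-0.17,-0.05,0,0],[-0.17,-0.05,0,0],[-0.17,-0.05,0,0]]'
python3 -m jog '[[0,0,-0.1,0],[0,0,-0.1,0],[0,0,-0.1,0],[0,0,-0.1,0],[0,0,-0.1,0],[0,0,-0.1,0],[0,0,-0.1,0],[0,0,-0.1,0]]' -0.4 20
python3 -m jog '[[0,0,-2,0],[0,0,-5,0],[0,0,-9,0],[0,0,-13,0],[0,0,-16,0],[0,0,-16,0],[0,0,-16,0]]'
python3 - <<'E'
from h import *
b=cam("side"); g=b["pixels"].max(2).astype(int)
for r in (250,251,257,258,259,260,261,262): print(r," ".join(f"{x:3d}" for x in g[r,308:340]))
o,M=T();print(o['q'].round(2),M.round(3).tolist())
# pad from side+top now
v,u=np.mgrid[:400,:640]
for n,bx in(("top",(222,242,192,212)),("side",(300,325,225,255))):
    d=cam(n);W=pts(d);m=(u>=bx[0])&(u<bx[1])&(v>=bx[2])&(v<bx[3])&(d["pixels"].max(2)<75)&(W[...,2]>.14)&(W[...,2]<.2)&(W[...,1]>.16)
    print(n,m.sum(),np.nanpercentile(W[m],[3,50,97],axis=0).round(4).tolist() if m.sum() else 0)
print(to_tool([.569,.195,.21]))
E
```

```text
t: 8.18
eef_pos: [0.4571, 0.1087, 0.0666]
tool_rot: [-0.003, -0.055, 0.999, 0.0]
contact_force: [-9.3, 0.6, 15.0]
gripper_width: 0.159
grasp_force: 41.7
t: 8.85
eef_pos: [0.4603, 0.1089, 0.0676]
tool_rot: [-0.0, -0.055, 0.999, -0.0]
contact_force: [-0.4, 0.4, -0.4]
gripper_width: 0.702
grasp_force: 0.0
t: 9.43
eef_pos: [0.4613, 0.1095, 0.2293]
tool_rot: [0.002, -0.055, 0.998, 0.001]
contact_force: [-0.8, -0.2, 0.2]
gripper_width: 0.699
grasp_force: 0.0
250  93  93  95 102  94  62  34  31  28  28  28  31  33  38  37  31  29  28  32  30  28  30  46 100 149 170 172 173 171 173 171 164
251  93  95  94  96  94  65  33  29  29  29  32  31  32  29  32  32  31  30  30  28  28  30  47 100 150 170 173 172 172 172 170 170
257  95  96  94  96 116 150 169 169 166 154 118  70  34  28  27  28  24  38  76 132 171 192 236 252 251 237 183 173 173 174 172 174
258  90  90  88 100 132 163 168 170 169 163 133  71  34  28  27  28  28  32  65 127 167 176 207 241 250 238 183 172 173 171 172 173
259  86  89  86 103 141 166 169 170 169 164 133  60  28  27  24  27  31  28  62 124 166 174 213 243 249 238 193 173 172 173 172 172
260  86  88  87 108 143 167 170 169 169 168 140  80  35  28  30  29  26  36  75 134 166 174 203 240 249 236 190 173 172 173 172 172
261  89  87  90 103 141 166 170 167 169 168 156 121  68  49  42  42  49  77 118 157 167 179 220 244 247 225 174 167 171 173 171 173
262  86  88  89  97 123 154 169 171 169 168 166 155 130 114 104  96 118 140 156 167 178 218 244 248 239 198 164 168 170 173 173 172
[-0.86  0.15  0.55  2.06 -0.1   0.96  1.42] [[-0.994, -0.109, 0.001], [-0.109, 0.994, 0.001], [-0.001, 0.001, -1.0]]
top 2 [[0.5551, 0.1862, 0.1754], [0.5682, 0.1894, 0.1759], [0.5813, 0.1926, 0.1765]]
side 171 [[0.5541, 0.1874, 0.1623], [0.5678, 0.2026, 0.1731], [0.5817, 0.2066, 0.1799]]
[-11.86   7.38   1.61]
```

The box stayed put on release. The paddle centre is about (0.570, 0.195), so I'll go above it with closed fingers.

```bash
python3 -m jog '[[0,3.7,0,0],[0,7.5,0,0],[-4,7.5,0,0],[-8,7.5,0,0],[-11,7.5,0,0],[-12,7.5,0,0],[-12,7.5,0,0],[-12,7.5,1,0],[-12,7.5,1.5,0],[-12,7.5,1.5,0],[-12,7.5,1.5,0],[-12,7.5,1.5,0]]' 1 40
python3 - <<'E'
from h import *
o,M=T();print(o['q'].round(2),to_tool([.571,.196,.1]))
d=cam("top");b=cam("side")
c=np.zeros((400,800,3),np.uint8); c[:,:400]=cv2.resize(d["pixels"][150:240,200:290],(400,400)); c[:,400:]=cv2.resize(b["pixels"][180:290,270:380],(400,400)); cv2.imwrite("pics/c4.png",c[:,:,::-1])
E
```

```text
t: 10.58
eef_pos: [0.5706, 0.1966, 0.2127]
tool_rot: [-0.0, -0.055, 0.999, 0.0]
contact_force: [-0.1, -0.4, 0.6]
gripper_width: -0.003
grasp_force: 0.0
[-0.82  0.41  0.5   1.78 -0.23  1.01  1.45] [-0.03 -0.07 11.27]
```

View pics/c4.png

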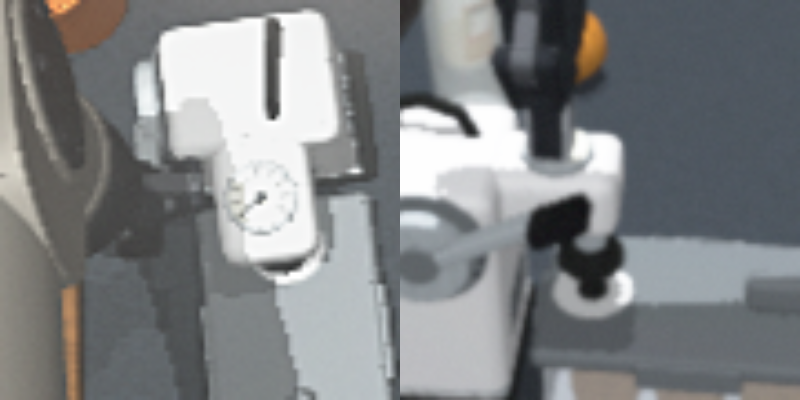

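The closed fingers are right over the paddle (side crop about (548,150) against the paddle at (560,220)), clear of the head. I'll press down in stages.

```bash
python3 -m jog '[[0,0,1.5,0],[0,0,3,0],[0,0,3.7,0],[0,0,4.2,0],[0,0,4.7,0],[0,0,5.2,0],[0,0,5.7,0],[0,0,6.2,0],[0,0,6.7,0],[0,0,7.2,0],[0,0,7.2,0]]'
python3 -m jog '[[0,0,0.5,0],[0,0,1,0],[0,0,1.5,0],[0,0,2,0],[0,0,2.5,0],[0,0,3,0],[0,0,3.5,0],[0,0,3.8,0],[0,0,3.8,0],[0,0,3.8,0]]'
```

```text
t: 11.6
eef_pos: [0.5706, 0.1965, 0.1396]
tool_rot: [-0.001, -0.055, 0.999, -0.0]
contact_force: [-3.8, 0.1, 4.0]
gripper_width: -0.002
grasp_force: 2.1
t: 12.43
eef_pos: [0.5757, 0.1972, 0.1064]
tool_rot: [0.004, -0.054, 0.999, 0.001]
contact_force: [-3.1, -1.1, 25.1]
gripper_width: 0.005
grasp_force: 12.4
```

```bash
python3 - <<'E'
from h import *
o,M=T();print(o["eef_pos"],o["contact_force"],o["torque"],M.round(3).tolist())
d=cam("top");b=cam("side")
c=np.zeros((400,800,3),np.uint8); c[:,:400]=cv2.resize(d["pixels"][150:240,200:290],(400,400)); c[:,400:]=cv2.resize(b["pixels"][190:290,280:380],(400,400)); cv2.imwrite("pics/c5.png",c[:,:,::-1])
E
```

```text
[0.57570825 0.19720843 0.10637461] [-3.11364433 -1.13395749 25.08048212] [-0.26175119  0.39983846 -0.03546222] [[-0.994, -0.108, 0.008], [-0.108, 0.994, 0.003], [-0.009, 0.002, -1.0]]
```

View pics/c5.png

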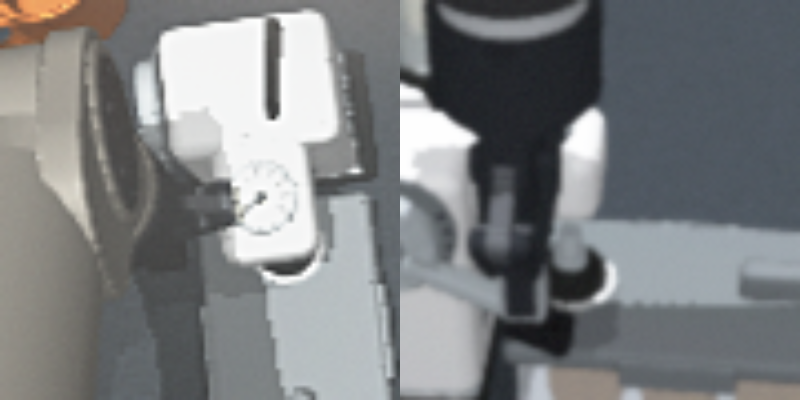

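The bell looks to be down on the valve (crop (580,275)) and the paddle is below horizontal at (540,335). I'll measure its angle from depth along the dial arm.

```bash
python3 - <<'E'
from h import *
b=cam("side");W=pts(b);g=b["pixels"].max(2)
c=np.array([.6555,.133]);e=np.array([.9945,.105]);n=np.array([-.105,.9945])
X=(W[...,:2]-c)@e;Y=(W[...,:2]-c)@n;Z=W[...,2]
v,u=np.mgrid[:400,:640]
m=(u>282)&(u<324)&(v>245)&(v<282)&(Y>.052)&(Y<.095)&(X<-.015)&(X>-.12)
for uu in range(284,324,2):
    k=m&(u==uu)
    if k.sum(): i=np.where(k)[1]; r=np.where(k)[0]; print(uu,r.min(),r.max(),"X",np.median(X[k]).round(4),"Y",np.median(Y[k]).round(3),"Zmax/min",Z[k].max().round(4),Z[k].min().round(4),g[r.max(),uu])
E
```

```text
284 246 261 X -0.0211 Y 0.065 Zmax/min 0.1469 0.0999 146
286 246 260 X -0.0249 Y 0.065 Zmax/min 0.1465 0.1183 151
288 246 261 X -0.0285 Y 0.065 Zmax/min 0.1414 0.1153 155
290 246 261 X -0.0308 Y 0.06 Zmax/min 0.138 0.1157 154
292 247 262 X -0.0345 Y 0.058 Zmax/min 0.1369 0.1142 155
294 249 263 X -0.0397 Y 0.066 Zmax/min 0.1314 0.1111 153
296 257 264 X -0.0436 Y 0.068 Zmax/min 0.1186 0.1077 154
298 258 265 X -0.0475 Y 0.069 Zmax/min 0.1161 0.1063 151
300 259 266 X -0.0516 Y 0.069 Zmax/min 0.1156 0.1039 143
302 259 266 X -0.0549 Y 0.067 Zmax/min 0.1125 0.1048 153
304 260 267 X -0.0586 Y 0.067 Zmax/min 0.1102 0.1006 146
306 259 272 X -0.0652 Y 0.079 Zmax/min 0.1374 0.0956 31
308 259 279 X -0.0701 Y 0.085 Zmax/min 0.1366 0.0549 104
310 259 280 X -0.0736 Y 0.083 Zmax/min 0.1355 0.0516 103
312 260 279 X -0.0763 Y 0.081 Zmax/min 0.1351 0.0557 108
314 246 276 X -0.0806 Y 0.08 Zmax/min 0.1717 0.0909 41
316 246 280 X -0.0845 Y 0.079 Zmax/min 0.1705 0.0533 108
318 246 279 X -0.0871 Y 0.071 Zmax/min 0.1714 0.0556 88
320 267 280 X -0.0906 Y 0.072 Zmax/min 0.097 0.0551 97
322 267 281 X -0.0941 Y 0.07 Zmax/min 0.0946 0.051 103
```

The arm slope puts the dial at about 0.9 rad, so it is in the third click, with a firm push. I'll hold and check stability.

```bash
python3 -m jog '[[0,0,0,0],[0,0,0,0],[0,0,0,0],[0,0,0,0],[0,0,0,0],[0,0,0,0],[0,0,0,0],[0,0,0,0],[0,0,0,0],[0,0,0,0],[0,0,0,0],[0,0,0,0]]'
python3 - <<'E'
from h import *
b=cam("side"); g=b["pixels"].max(2).astype(int)
for r in range(254,270): print(r," ".join(f"{x:3d}" for x in g[r,308:340]))
from numpy.linalg import inv
def proj(p): q=inv(b["pose"])@np.r_[p,1]; return (b["cx"]+b["f"]*q[0]/q[2],b["cy"]+b["f"]*q[1]/q[2])
for r,h in((.02,.063),(.0235,.0625)):
    P=np.array([proj([.571+r*np.cos(t),.124+r*np.sin(t),h]) for t in np.linspace(0,6.28,60)]); print(r,P.min(0),P.max(0))
E
```

```text
t: 13.58
eef_pos: [0.5757, 0.1972, 0.1065]
tool_rot: [0.004, -0.054, 0.999, 0.001]
contact_force: [-2.2, -1.4, 23.9]
gripper_width: 0.002
grasp_force: 12.2
254  41  41  37  33  33  32  35  37  47  52  98 134 144 145 146 145 143 136 108  48  35  63 111 155 178 176 176 177 175 177 177 176
255  39  37  36  34  34  33  35  43  51  54  95 133 144 148 148 148 146 137 104  47  31  37  77 167 203 183 175 175 175 177 175 176
256  40  36  32  33  37  31  37  64  67  47  70 107 131 143 147 146 142 124  79  36  26  34  72 176 229 213 180 176 174 176 175 177
257  38  37  35  35  36  28  40  71  78  46  42  62  90 102 109 110  99  78  44  28  30  34  61 153 234 237 187 175 175 176 175 175
258  40  39  41  35  37  35  50  86  88  49  30  36  43  50  58  58  48  38  28  28  28  33  55 137 228 237 187 176 175 177 176 176
259  41  40  40  40  36  42  76 107  99  54  33  30  32  34  34  33  32  31  30  30  30  35  60 153 233 237 198 176 177 176 176 177
260  38  38  41  39  38  61 103 125 102  58  34  33  31  35  31  28  33  32  30  29  36  36  68 168 237 237 194 176 176 175 176 174
261  39  44  41  42 
[... 591 characters left out ...]
 175 199 183 142 121 121 128 151 170 171 159 144
266  39  41  40  43  44  59 105 133 109  70  79  98  98 114 138 144 147 147 146 136 126 118 107  98  92  95 104 123 139 141 129 119
267  41  38  40  39  44  59 106 132 103  49  42  57  66  86 110 121 127 125 116 107  96  93  93  94  91  95 101 112 115 115 113 113
268  49  49  48  48  50  70 113 127  93  39  28  28  29  39  52  77  94  98  94  93  94  92  91  92  93  93 103 111 113 113 114 114
269  88  81  81  91  93 100 116 114  71  33  22  27  21  22  32  61  82  92  95  93  91  94  93  94  94  94 104 113 115 113 114 117
0.02 [312.95657431 253.21528605] [331.55917049 265.69347268]
0.0235 [311.3384972  252.34782433] [333.19097666 267.01623889]
```

The bell is seated round the valve with about 2 mm offset, and the push is steady at 24 N. I'm handing in.

```bash
python3 -c "
from station import bot
print(bot.hand_in())"
```

```text
the job is handed in; nothing more can be done
None
```

I handed the job in with the fingers holding the dial at about 0.9 rad (third click, roughly 24 N) and the bell down on the lid about 2 mm off the valve's centre; the hand-in gave no pass or fail verdict.

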